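# Lay out four weld samples on their inspection pads

## Task

Lay the four weld samples out for inspection: stand each one upright on the plywood pad that carries its own silhouette, centred on the silhouette and turned to match it. The T-joint piece is still held in the welding jig: swing the toggle clamp's handle over until the clamp arm is fully up, lift the piece out, and leave the clamp open.

Things in the scene. Friction and masses are not known exactly. Their poses are not given: they have to be found in the camera images.
- tjoint_mid (a point): Steel T-joint piece, clamped in the jig at the start: flat foot 80 x 50 x 8 mm, on its middle an upright web 8 mm thick, 80 mm long, 65 mm high overall. Point: its centre, 32.5 mm above its underside, in the web; x along the web, z up. In the jig its underside is 12 mm above the bench, between stops whose tops are 18 mm above the bench. Grasp across the web once the clamp is open.
- stub_mid (a point): Steel pipe stub on a square plate: plate 60 x 60 x 8 mm, on its middle a standing open pipe 34 mm in diameter, 68 mm high overall. Point: its centre, 34 mm above its underside, on the pipe's axis; x and y are square to the plate's edges, z up. Stands on the bench; grasp across the pipe.
- tee_mid (a point): Bright tee piece: upright closed cylinder 46 mm in diameter, 100 mm high, with two side arms 26 mm in diameter, their axis 34 mm above the underside, 85 mm tip to tip along y. Point: its centre, 50 mm above its underside, on the cylinder's axis; z up. Stands on the bench; grasp across the cylinder above the side arms.
- upipe_mid (a point): Corrugated U of pipe standing as an arch on two round feet: 144 mm long along y, 44 mm wide along x at the feet (pipe about 32 mm wide), 118 mm high. Point: centre of its outline, 59 mm above its underside, in the open space under the arch; the crown (83 to 116 mm above the underside) is straight above it: grip it across x. z up. Stands on the bench.
- pad_t_top (a point): Flat plywood tile, 4 mm thick, fixed to the bench, with a dark inlaid silhouette; 110 x 80 mm, silhouette of the T-joint piece: a dark 86 x 56 mm rectangle with a light 8 mm line along its length. The point is the centre of its upper face; x runs along the silhouette's length and that line, z up.
- pad_stub_top (a point): Flat plywood tile, 4 mm thick, fixed to the bench, with a dark inlaid silhouette; 80 x 110 mm, silhouette of the pipe stub: a dark 66 mm square with a light disc in the middle. The point is the centre of its upper face; x and y are square to the square's sides, z up.
- pad_tee_top (a point): Flat plywood tile, 4 mm thick, fixed to the bench, with a dark inlaid silhouette; 80 x 110 mm, silhouette of the tee piece: a dark disc of 52 mm with a 30 mm bar, 91 mm long, across it. The point is the centre of its upper face; y runs along the bar, z up.
- pad_u_top (a point): Flat plywood tile, 4 mm thick, fixed to the bench, with a dark inlaid silhouette; 64 x 164 mm, silhouette of the U pipe: two dark 50 mm discs 100 mm apart, joined by a band. The point is the centre of its upper face; y runs along the band, z up.
- clamp (a joint): Angle of the jig's toggle clamp, rad: 0 clamped (arm level, its rubber tip just above the T-joint piece's foot so that it cannot be lifted), 1.57 arm straight up, 1.9 fully open at its stop. Grows as the handle swings away from the piece. Stays where it is left; moves with about 4 N at the handle.
- clamp_grip (a point): Point on the axis of the clamp's handle, a black round bar 16 mm thick; 20 mm + round end beyond it. The hinge axis is parallel to y through (0.0223, 0, -0.0611) m in this frame (65 mm away, 55 mm above the bench). Clamped, z is up and x points level from piece to hinge; handle leans 0.35 rad to -x. Opening turns frame and handle about +y, until the handle lies level towards the old +x.
Things that resemble listed ones, but are neither listed nor needed, are in the scene too. What is shaped like the part that bears tee_mid but green or turquoise is not meant.

How it is judged:
By the outcome, as a careful person would: the job done as asked, in the order asked, and still so for the second after the job is handed in, with the robot touching nothing.
It also fails if it takes over 125 s, if anything falls off the work surface, if the arm or the gripper's body presses on something with over 40 N, if the wrist force passes 120 N, or if a joint passes its speed limit or range.

## Robot

A 7-joint arm with a two-finger parallel gripper is mounted at the origin on a cart in front of the work surface, level with it; the furniture and walls round the work are solid. World frame = base frame: x ahead of the robot, y to its left, z up, the work surface at z = 0. Lengths are in m, angles in rad, forces in N, time in s.
With the tool pointing down it reaches from about 0.35 to 0.9 m from the base axis. Payload 8.1 kg.
Tool frame: the origin (TCP) lies at the very end of the fingers, on their centre line; the grasp point (between the pads) lies 19 mm behind it (grasp_offset is the distance from the TCP to the grasp point, in m); z points along the fingers, y is the line along which they close (so a half turn about z gives the same grasp; the last joint's range is limited). The gripper opens to 92 mm and grips with 3 to 60 N. Pads are 19 mm wide; open, the fingers measure 130 mm over their backs; the gripper's body (75 mm by 190 mm) begins 47 mm behind the grasp point.
Start: joints at [1.083, 0.434, 0.025, 1.573, -0.012, 1.134, -0.075], TCP at [0.235, -0.579, 0.227] pointing down, gripper open.
Joint ranges: [-2.62, 2.62], [-0.44, 2.09], [-1.27, 1.32], [0.08, 2.57], [-1.32, 4.46], [0.12, 2], [-2.74, 2.74]. Speed limits (rad/s): [2.22, 2.22, 3.01, 3.01, 3.14, 3.14, 3.14].

## Interface

Orientations are given as a rotation vector (axis times angle).
In Python, from cell import observe, get_image, camera_params, sign_off, silhouettes, grasp_offset gives the robot as it stands. The module is installed in compiled form; this text tells all that it offers.
- The arm moves only by the tool jog_arm, never from a script. Its argument "motion" is a list that holds one entry, the list of rows, each a list of 7 numbers: the shift along the tool's x, y, z in m, then the turn, a rotation vector about the tool's x, y, z in rad, then the closure, from -1 (fully open) to 1 (shut), so that 0 is half open. In form: [[[dx, dy, dz, wx, wy, wz, hand], ...]]. A call has 1 to 10 rows; each row is the pose to reach, as a shift and turn from the pose commanded when the call began, along the tool's axes at that moment; what a row does not reach only later rows make up. A row lasts 1/12 s, in which the tool goes at most 41.7 mm and 7.16 degrees, less where a joint would pass 70% of its speed; a pose out of reach is approached as far as the arm can. A call with a gripper value outside its range is refused whole. The fingers move at their own pace and stop on an object; "force" is the grip in N (left out, the last holds). Time passes only in rows, so rows that repeat a pose let the fingers close. It gives the time, the measured TCP pose, the force, the opening and the grip force at its end, in the units of the state.
- observe(): the state, without advancing time (a new reading comes with each control period).
- get_image(name): name is "scene" or "top"; returns the picture (480x640x3 uint8, red, green, blue); there is no depth.
- camera_params(name): a dict with "vertical_fov" (degrees; the focal length in pixels is half the picture's height over the tangent of half this angle, whatever the lens; pixels are square), "cx", "cy" (the principal point, pixels), "T" (4x4, takes a point from camera to world coordinates). Camera axes: x right, y down, z forward; pixel columns grow to the right and rows downward; lengths in m; the calibration is good to about 2 mm. A picture is of the moment at which its call begins. camera_params takes no time and is no camera call.
- sign_off(): hands the job in; it is judged then, once.
Trained networks look in the newest picture that a camera, given by its name, has taken for a name from the list of things; names that differ only in an ending like _2 or _b are one class to them, and where a whole thing is asked for, a point or a joint stands for the part that bears it (a point fixed in the world has none). Each returns a list of dicts, best first, with "p" (0 to 1); they miss things now and then, are a little off and sometimes report something else, mostly with a low value. They report only what shows in the picture. A call takes as long as a camera call. They do not tell look-alikes from the thing itself.
- silhouettes(query, camera): "mask" (480x640 bool, what is visible of it) and "pixel" ([column, row] in pixels, amid what is visible of it).
The state is a dict: "clock": time; "joints": joint angles; "dq": joint speeds; "joint_efforts": joint torques, N m; "position": TCP position; "ee_rot": TCP orientation; "force": force on the tool from outside, world axes, zero at the start; "ft_torque": the same for the moment, N m; "width": opening from 0.0 (shut) to 1.0 (fully open); "gripper_force": force on a finger pad.
Only numpy, scipy, OpenCV 4.12 (cv2) and the standard library are available. Lean on these libraries where they do the work, as an engineer would, in place of code of your own. Each camera call takes 0.05 s, during which the arm holds its last target. There are 200 camera calls.

## Working session

There is one attempt and no reset: what is moved stays moved. The work goes in short steps, Python scripts to look and compute and a tool call to move; the robot and the scene stay as the last step left them, time stands still between calls to the robot, and variables do not carry over. Pictures are saved under pics/ and viewed, at most 14 in all, crops included, and the job is handed in when it is done.

Besides the shell and the picture viewer there is one more tool, called after "Emit:" in YAML: its name, and indented under it one key for each argument. jog_arm: Moves the arm, as the interface text tells. Its arguments: {"type":"object","properties":{"motion":{"type":"array"},"force":{"type":"number"}},"required":["motion"]}

```bash
mkdir -p pics; ls; python3 - <<'E'
from cell import *
import cv2,numpy as np
print(observe()); print(grasp_offset)
for n in("scene","top"):
    im=get_image(n); cv2.imwrite(f"pics/{n}0.png",im[:,:,::-1]); p=camera_params(n); print(n,p)
E
```

```text
pics
{'clock': 0.0, 'joints': array([ 1.08339717,  0.43524946,  0.02496667,  1.57411588, -0.01161984,
        1.13398582, -0.07509028]), 'dq': array([ 1.46229425e-03,  1.52544930e-03,  9.10313599e-05, -8.18236499e-05,
        2.15303707e-03,  3.97560565e-05, -8.61577392e-04]), 'joint_efforts': array([ 1.68086585e-04, -6.67862177e+01,  9.85210799e-01, -3.14462829e+01,
       -6.02907641e-02,  4.28670540e-02,  1.10056244e-04]), 'position': array([ 0.2343683 , -0.57883159,  0.22592118]), 'ee_rot': array([-3.08211757e+00, -6.00324503e-01,  6.77234634e-04]), 'force': array([-0.61671783, -0.74705598, -0.00681592]), 'ft_torque': array([-0.01783425, -0.01847462, -0.00030524]), 'gripper_force': 0.0, 'width': 0.9999720977410437}
0.0188
scene {'vertical_fov': 43.6848949333719, 'cx': 326.49719145614426, 'cy': 256.97812536123644, 'T': array([[ 0.60209419, -0.60137289,  0.52519828, -0.44575502],
       [-0.79828084, -0.44091256,  0.41029723, -0.68999095],
       [-0.01517512, -0.6662933 , -0.74553535,  1.39001202],
       [ 0.        ,  0.        ,  0.        ,  1.        ]])}
top {'vertical_fov': 54.833169018013734, 'cx': 312.2307113445421, 'cy': 240.3559333181281, 'T': array([[ 0.00951334, -0.98951923,  0.14408746,  0.26282409],
       [-0.9999196 , -0.00820555,  0.0096679 ,  0.03098461],
       [-0.00838426, -0.14416785, -0.98951773,  1.40761233],
       [ 0.        ,  0.        ,  0.        ,  1.        ]])}
```

View pics/scene0.png

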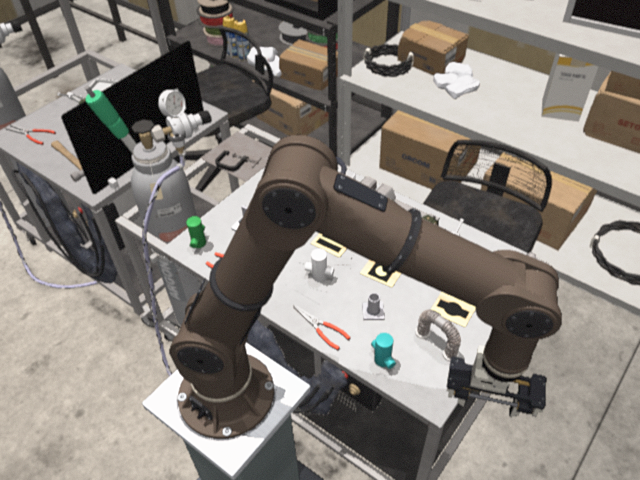

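View pics/top0.png

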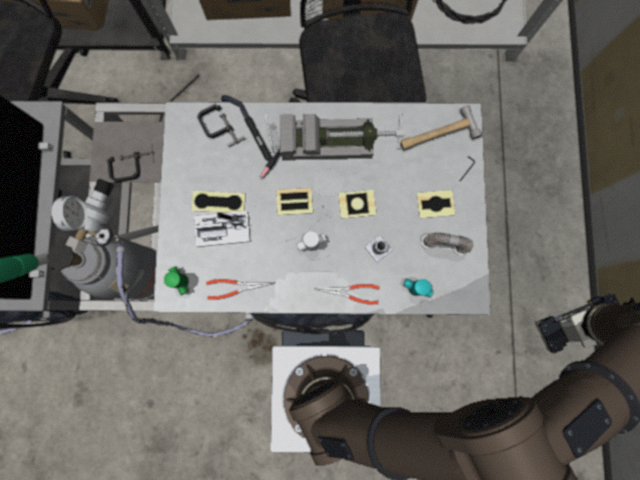

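```bash
cat > h.py <<'E'
from cell import *
import cv2,numpy as np
from scipy.spatial.transform import Rotation as R
def ray(cam,uv):
    p=camera_params(cam);f=240/np.tan(np.radians(p["vertical_fov"]/2));T=p["T"]
    uv=np.atleast_2d(uv).astype(float)
    d=np.c_[(uv[:,0]-p["cx"])/f,(uv[:,1]-p["cy"])/f,np.ones(len(uv))]@T[:3,:3].T
    return T[:3,3],d
def unproj(cam,uv,z):
    o,d=ray(cam,uv); return o+d*((z-o[2])/d[:,2])[:,None]
def proj(cam,X):
    p=camera_params(cam);f=240/np.tan(np.radians(p["vertical_fov"]/2));T=p["T"]
    c=(np.atleast_2d(X)-T[:3,3])@T[:3,:3]
    return np.c_[c[:,0]/c[:,2]*f+p["cx"],c[:,1]/c[:,2]*f+p["cy"]]
E
python3 - <<'E'
from h import *
for q in "tjoint_mid stub_mid tee_mid upipe_mid pad_t_top pad_stub_top pad_tee_top pad_u_top clamp".split():
  for cam in("top","scene"):
    get_image(cam)
    for i,r in enumerate(silhouettes(q,cam)):
        if r["p"]<.3: continue
        m=r["mask"]; np.save(f"m_{q}_{cam}_{i}.npy",m)
        (c,s,a)=cv2.minAreaRect(np.argwhere(m)[:,::-1].astype(np.float32))
        print(q,cam,i,round(r["p"],2),np.round(r["pixel"]),m.sum(),np.round(c),np.round(s),round(a),np.round(unproj(cam,[c],0.004)[0,:2],3))
E
```

```text
tjoint_mid top 0 0.91 [208. 230.] 376 [211. 229.] [16. 28.] 90 [0.5   0.357]
stub_mid top 0 0.89 [373. 247.] 361 [378. 248.] [19. 19.] 51 [ 0.444 -0.157]
stub_mid scene 0 0.57 [376. 310.] 492 [373. 306.] [28. 21.] 86 [ 0.458 -0.149]
tee_mid top 0 0.98 [420. 286.] 411 [418. 287.] [30. 17.] 8 [ 0.328 -0.275]
tee_mid top 1 0.9 [310. 240.] 355 [311. 241.] [17. 27.] 48 [0.464 0.05 ]
tee_mid top 2 0.74 [176. 283.] 494 [178. 280.] [28. 22.] 34 [0.341 0.452]
tee_mid scene 0 0.97 [386. 352.] 614 [383. 350.] [36. 22.] 85 [ 0.35  -0.255]
tee_mid scene 1 0.83 [195. 229.] 528 [196. 231.] [33. 18.] 85 [0.369 0.483]
tee_mid scene 2 0.7 [319. 264.] 612 [320. 265.] [30. 28.] 45 [0.492 0.07 ]
upipe_mid top 0 0.73 [450. 243.] 719 [447. 242.] [53. 19.] 10 [ 0.464 -0.368]
upipe_mid scene 0 0.68 [440. 331.] 1094 [440. 333.] [57. 32.] 40 [ 0.489 -0.353]
pad_t_top top 0 0.96 [295. 204.] 850 [294. 201.] [25. 35.] 85 [0.589 0.102]
pad_t_top top 1 0.62 [217. 203.] 1030 [218. 202.] [52. 20.] 3 [0.586 0.339]
pad_t_top scene 0 0.94 [327. 246.] 404 [329. 244.] [34. 13.] 27 [0.578 0.1  ]
pad_stub_top top 0 0.88 [358. 201.] 903 [357. 203.] [26. 36.] 84 [ 0.584 -0.094]
pad_stub_top scene 0 0.64 [377. 275.] 486 [380. 273.] [36. 16.] 25 [ 0.574 -0.096]
pad_stub_top scene 1 0.54 [326. 246.] 403 [328. 245.] [33. 14.] 31 [0.573 0.1  ]
pad_tee_top top 0 0.84 [433. 204.] 897 [436. 204.] [25. 36.] 85 [ 0.585 -0.336]
pad_tee_top scene 0 0.65 [452. 308.] 819 [452. 309.] [39. 22.] 25 [ 0.586 -0.339]
pad_u_top top 0 0.68 [212. 202.] 1005 [218. 201.] [20. 52.] 90 [0.588 0.339]
clamp top 0 0.76 [225. 216.] 182 [224. 217.] [11. 25.] 85 [0.538 0.317]
clamp top 1 0.72 [356. 202.] 844 [357. 204.] [25. 35.] 84 [ 0.584 -0.093]
clamp scene 0 0.68 [375. 308.] 515 [373. 306.] [28. 22.] 90 [ 0.458 -0.15 ]
clamp scene 1 0.51 [454. 312.] 805 [452. 309.] [38. 22.] 25 [ 0.586 -0.339]
clamp scene 2 0.31 [440. 330.] 1090 [439. 333.] [55. 32.] 38 [ 0.491 -0.35 ]
```

```bash
python3 - <<'E'
import cv2
im=cv2.imread("pics/top0.png")
cv2.imwrite("pics/jig.png",cv2.resize(im[180:255,180:280],None,fx=8,fy=8,interpolation=cv2.INTER_CUBIC))
cv2.imwrite("pics/obj.png",cv2.resize(im[180:300,270:485],None,fx=3.7,fy=3.7,interpolation=cv2.INTER_CUBIC))
E
```

```text
(no output)
```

View pics/jig.png

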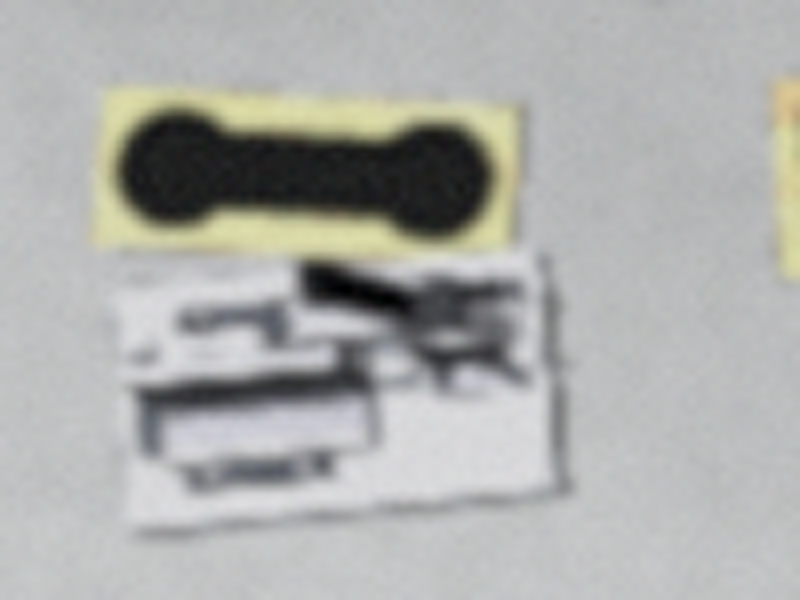

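View pics/obj.png

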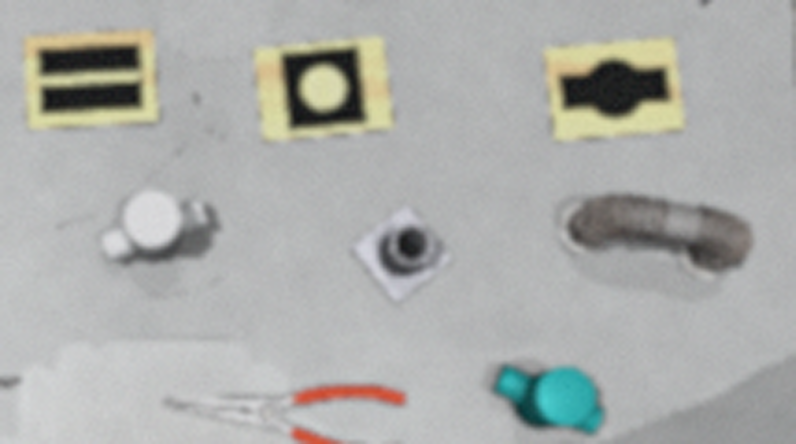

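```bash
cat > fit.py <<'E'
from h import *
from scipy.optimize import differential_evolution
def disc(x,y,z,r,ax=2,n=24):
    t=np.linspace(0,2*np.pi,n,endpoint=False);c,s=r*np.cos(t),r*np.sin(t);o=0*t
    return np.array([x,y,z])+(np.c_[c,s,o] if ax==2 else np.c_[c,o,s])
def cyl(x,y,z0,z1,r): return np.r_[disc(x,y,z0,r),disc(x,y,z1,r)]
def box(a,b,z0,z1): return np.array([[i*a/2,j*b/2,z] for i in(-1,1) for j in(-1,1) for z in(z0,z1)])
def sph(c,r):
    return np.r_[disc(*c,r),disc(*c,r,1),np.array(c)+disc(0,0,0,r)[:,[2,0,1]]]
path=[(0,-50,10),(0,-50,50)]+[(0,-50*np.cos(t),50+50*np.sin(t)) for t in np.linspace(.2,np.pi-.2,12)]+[(0,50,50),(0,50,10)]
M={"stub":[box(60,60,0,8),cyl(0,0,8,68,17)],
 "tee":[cyl(0,0,0,100,23),np.r_[disc(0,-42.5,34,13,1),disc(0,42.5,34,13,1)]],
 "u":[cyl(0,-50,0,8,22),cyl(0,50,0,8,22)]+[np.r_[sph(a,16),sph(b,16)] for a,b in zip(path,path[1:])],
 "t":[box(80,50,0,8),box(80,8,8,65)],
 "pad_t":[box(110,80,4,4)],"pad_stub":[box(80,110,4,4)],"pad_tee":[box(80,110,4,4)],"pad_u":[box(64,164,4,4)]}
S=4
def render(kind,x,y,yaw,cam,z=0,roi=None):
    m=np.zeros((480*S,640*S),np.uint8) if roi is None else np.zeros(((roi[3]-roi[1])*S,(roi[2]-roi[0])*S),np.uint8)
    off=np.zeros(2) if roi is None else np.array(roi[:2])
    Rz=R.from_euler("z",yaw).as_matrix()
    for h in M[kind]:
        uv=proj(cam,h/1000@Rz.T+[x,y,z])
        hull=cv2.convexHull(((uv-off+.5)*S).astype(np.float32)).round().astype(np.int32)
        cv2.fillConvexPoly(m,hull,1)
    return cv2.resize(m.astype(np.float32),None,fx=1/S,fy=1/S,interpolation=cv2.INTER_AREA)
def fit(kind,masks,x0,y0,z=0,half=np.pi/2,yaw0=0,d=.03):
    mk=[]
    for cam,m in masks:
        v,u=np.where(m);roi=(max(u.min()-12,0),max(v.min()-12,0),min(u.max()+13,640),min(v.max()+13,480))
        mk.append((cam,m[roi[1]:roi[3],roi[0]:roi[2]].astype(np.float32),roi))
    def cost(p):
        c=0
        for cam,m,roi in mk:
            r=render(kind,*p,cam,z,roi); c+=1-np.minimum(r,m).sum()/np.maximum(r,m).sum()
        return c/len(mk)
    s=differential_evolution(cost,[(x0-d,x0+d),(y0-d,y0+d),(yaw0-half,yaw0+half)],popsize=10,maxiter=40,seed=1,tol=1e-4)
    return s.x,s.fun
E
python3 - <<'E'
from fit import *
L=lambda n,c,i=0:(c,np.load(f"m_{n}_{c}_{i}.npy"))
def go(k,ms,x,y,half=np.pi/2):
    for mm in ([ms] if len(ms)==1 else [ms]+[[m] for m in ms]):
        s,f=fit(k,mm,x,y,half=half); print(k,[m[0] for m in mm],np.round(s,4),round(f,3))
go("stub",[L("stub_mid","top"),L("stub_mid","scene")],.444,-.157,np.pi/4)
go("tee",[L("tee_mid","top",1),L("tee_mid","scene",2)],.46,.05)
go("u",[L("upipe_mid","top"),L("upipe_mid","scene")],.464,-.36)
go("pad_t",[L("pad_t_top","top")],.589,.102)
go("pad_stub",[L("pad_stub_top","top"),L("pad_stub_top","scene")],.584,-.094)
go("pad_tee",[L("pad_tee_top","top"),L("pad_tee_top","scene")],.585,-.336)
go("pad_u",[L("pad_u_top","top")],.588,.339)
E
```

```text
Traceback (most recent call last):
  File "fit.py", line 36, in fit
    s=differential_evolution(cost,[(x0-d,x0+d),(y0-d,y0+d),(yaw0-half,yaw0+half)],popsize=10,maxiter=40,seed=1,tol=1e-4)
  File "fit.py", line 34, in cost
    r=render(kind,*p,cam,z,roi); c+=1-np.minimum(r,m).sum()/np.maximum(r,m).sum()
  File "fit.py", line 22, in render
    uv=proj(cam,h/1000@Rz.T+[x,y,z])
  File "h.py", line 12, in proj
    p=camera_params(cam);f=240/np.tan(np.radians(p["vertical_fov"]/2));T=p["T"]
ValueError: time passes only in moves, steps and waits
```

Cache camera parameters.

```bash
python3 - <<'E'
s=open("h.py").read()
s=s.replace("def ray","import functools\n_cp=camera_params\n@functools.cache\ndef camera_params(c): return _cp(c)\ndef ray",1)
open("h.py","w").write(s)
E
cat > r1.py <<'E'
from fit import *
L=lambda n,c,i=0:(c,np.load(f"m_{n}_{c}_{i}.npy"))
def go(k,ms,x,y,half=np.pi/2):
    for mm in ([ms] if len(ms)==1 else [ms]+[[m] for m in ms]):
        s,f=fit(k,mm,x,y,half=half); print(k,[m[0] for m in mm],np.round(s,4),round(f,3),flush=True)
go("stub",[L("stub_mid","top"),L("stub_mid","scene")],.444,-.157,np.pi/4)
go("tee",[L("tee_mid","top",1),L("tee_mid","scene",2)],.46,.05)
go("u",[L("upipe_mid","top"),L("upipe_mid","scene")],.464,-.36)
go("pad_t",[L("pad_t_top","top")],.589,.102)
go("pad_stub",[L("pad_stub_top","top"),L("pad_stub_top","scene")],.584,-.094)
go("pad_tee",[L("pad_tee_top","top"),L("pad_tee_top","scene")],.585,-.336)
go("pad_u",[L("pad_u_top","top")],.588,.339)
E
python3 r1.py
```

```text
stub ['top', 'scene'] [ 0.4454 -0.1572  0.6734] 0.075
stub ['top'] [ 0.4453 -0.1566  0.6576] 0.096
stub ['scene'] [ 0.4458 -0.1569  0.6428] 0.046
tee ['top', 'scene'] [0.4598 0.0482 0.3591] 0.086
tee ['top'] [0.4584 0.0485 0.3735] 0.091
tee ['scene'] [0.4606 0.0482 0.3412] 0.063
u ['top', 'scene'] [ 0.4599 -0.3582 -0.1759] 0.133
u ['top'] [ 0.459  -0.3591 -0.1859] 0.094
u ['scene'] [ 0.4631 -0.3566 -0.1438] 0.129
pad_t ['top'] [ 0.5893  0.1016 -1.4963] 0.065
pad_stub ['top', 'scene'] [ 0.5839 -0.0933  0.1173] 0.191
pad_stub ['top'] [ 0.5845 -0.0933  0.1173] 0.034
pad_stub ['scene'] [ 0.582  -0.0938  0.128 ] 0.34
pad_tee ['top', 'scene'] [ 0.586  -0.3366  0.0912] 0.059
pad_tee ['top'] [ 0.5855 -0.3362  0.1016] 0.035
pad_tee ['scene'] [ 0.587  -0.3371  0.0799] 0.07
pad_u ['top'] [ 0.5878  0.3391 -0.0302] 0.073
```

```bash
cat > go.py <<'E'
import sys
from h import *
def plan(goals):
    s=observe(); p=s["position"]; Rm=R.from_rotvec(s["ee_rot"])
    print("t",round(s["clock"],2),"tcp",np.round(p,4),"yphi",round(float(np.arctan2(*Rm.as_matrix()[1::-1,1])),3),"w",round(s["width"],3),"gf",round(s["gripper_force"],1),"F",np.round(s["force"],1))
    for x,y,z,phi in goals:
        # tool z down, tool y at phi (or phi+pi, nearest)
        best=None
        for k in(-1,0,1):
            f=phi+k*np.pi; Y=np.array([np.cos(f),np.sin(f),0]);Z=np.array([0,0,-1.]);G=R.from_matrix(np.c_[np.cross(Y,Z),Y,Z])
            w=(Rm.inv()*G).as_rotvec()
            if best is None or np.linalg.norm(w)<np.linalg.norm(best[0]): best=(w,G,f)
        d=Rm.inv().apply(np.array([x,y,z])-p)
        print("  d",np.round(d,4),"w",np.round(best[0],3),"phi",round(best[2],3),"rows",round(max(np.linalg.norm(d)/.0417,np.linalg.norm(best[0])/.125),1))
        p=np.array([x,y,z]);Rm=best[1]
if __name__=="__main__": plan(eval(sys.argv[1]))
E
python3 go.py "[(.4454,-.1572,.2,-.904),(.4454,-.1572,.032,-.904)]"
```

```text
t 1.9 tcp [ 0.2346 -0.5793  0.2268] yphi -1.186 w 1.001 gf 0.0 F [ 0.3 -0.  -0.7]
  d [ 0.3538 -0.3122  0.0267] w [ 0.    -0.    -0.282] phi -0.904 rows 11.3
  d [0.    0.    0.168] w [0. 0. 0.] phi -0.904 rows 4.0
```

Emit:
jog_arm:
  motion:
    - [[0.3538, -0.3122, 0.0267, 0, 0, -0.282, -1], [0.3538, -0.3122, 0.0267, 0, 0, -0.282, -1], [0.3538, -0.3122, 0.0267, 0, 0, -0.282, -1], [0.3538, -0.3122, 0.0267, 0, 0, -0.282, -1], [0.3538, -0.3122, 0.0267, 0, 0, -0.282, -1], [0.3538, -0.3122, 0.0267, 0, 0, -0.282, -1], [0.3538, -0.3122, 0.0267, 0, 0, -0.282, -1], [0.3538, -0.3122, 0.0267, 0, 0, -0.282, -1], [0.3538, -0.3122, 0.0267, 0, 0, -0.282, -1], [0.3538, -0.3122, 0.0267, 0, 0, -0.282, -1]]

```text
clock: 2.73
position: [0.421, -0.2053, 0.2035]
ee_rot: [2.968, 1.027, 0.001]
force: [0.4, -0.4, 0.4]
width: 1.003
gripper_force: 0.0
```

```bash
python3 go.py "[(.4454,-.1572,.2,-.904),(.4454,-.1572,.032,-.904)]"
```

```text
t 2.73 tcp [ 0.421  -0.2053  0.2035] yphi -0.904 w 1.003 gf 0.0 F [ 0.4 -0.4  0.4]
  d [ 0.0489 -0.0227  0.0035] w [ 0.001 -0.    -0.   ] phi -0.904 rows 1.3
  d [0.    0.    0.168] w [0. 0. 0.] phi -0.904 rows 4.0
```

Emit:
jog_arm:
  motion:
    - [[0.049, -0.0227, 0.0035, 0, 0, 0, -1], [0.049, -0.0227, 0.0035, 0, 0, 0, -1], [0.049, -0.0227, 0.06, 0, 0, 0, -1], [0.049, -0.0227, 0.1, 0, 0, 0, -1], [0.049, -0.0227, 0.14, 0, 0, 0, -1], [0.049, -0.0227, 0.1715, 0, 0, 0, -1], [0.049, -0.0227, 0.1715, 0, 0, 0, -1], [0.049, -0.0227, 0.1715, 0, 0, 0, 1], [0.049, -0.0227, 0.1715, 0, 0, 0, 1], [0.049, -0.0227, 0.1715, 0, 0, 0, 1]]
  force: 25

```text
clock: 3.57
position: [0.4468, -0.1596, 0.0342]
ee_rot: [2.966, 1.027, 0.005]
force: [-0.8, 0.5, 0.2]
width: 0.829
gripper_force: 0.0
```

Emit:
jog_arm:
  motion:
    - [[0, 0, 0, 0, 0, 0, 1], [0, 0, 0, 0, 0, 0, 1], [0, 0, 0, 0, 0, 0, 1], [0, 0, 0, 0, 0, 0, 1]]
  force: 25

```text
clock: 3.9
position: [0.4453, -0.1592, 0.0325]
ee_rot: [2.968, 1.027, 0.002]
force: [0.3, 0.2, -0.3]
width: 0.539
gripper_force: 0.0
```

```bash
python3 go.py "[(.4454,-.1572,.08,-.904),(.5845,-.0933,.08,-1.454),(.5845,-.0933,.037,-1.454)]"
```

```text
t 3.9 tcp [ 0.4453 -0.1592  0.0325] yphi -0.904 w 0.539 gf 0.0 F [ 0.3  0.2 -0.3]
  d [ 0.0014 -0.0015 -0.0475] w [ 0.001 -0.001 -0.   ] phi -0.904 rows 1.1
  d [0.1488 0.0358 0.    ] w [0.   0.   0.55] phi -1.454 rows 4.4
  d [0.    0.    0.043] w [0. 0. 0.] phi -1.454 rows 1.0
```

Emit:
jog_arm:
  motion:
    - [[0, 0, 0, 0, 0, 0, 1], [0, 0, 0, 0, 0, 0, 1], [0, 0, 0, 0, 0, 0, 1], [0, 0, 0, 0, 0, 0, 1], [0, 0, 0, 0, 0, 0, 1], [0, 0, -0.02, 0, 0, 0, 1], [0, 0, -0.05, 0, 0, 0, 1]]
  force: 25

```text
clock: 4.48
position: [0.4424, -0.1584, 0.0797]
ee_rot: [-2.965, -1.027, 0.008]
force: [-0.2, -0.8, -4.2]
width: 0.352
gripper_force: 25.0
```

Emit:
jog_arm:
  motion:
    - [[0.03, 0.007, 0, 0, 0, 0.11, 1], [0.06, 0.014, 0, 0, 0, 0.22, 1], [0.09, 0.021, 0, 0, 0, 0.33, 1], [0.12, 0.028, 0, 0, 0, 0.44, 1], [0.149, 0.0335, 0, 0, 0, 0.55, 1], [0.149, 0.0335, 0, 0, 0, 0.55, 1], [0.149, 0.0335, 0.025, 0, 0, 0.55, 1], [0.149, 0.0335, 0.04, 0, 0, 0.55, 1], [0.149, 0.0335, 0.0455, 0, 0, 0.55, 1], [0.149, 0.0335, 0.0455, 0, 0, 0.55, 1]]

```text
clock: 5.32
position: [0.5817, -0.0929, 0.0351]
ee_rot: [-3.136, -0.185, 0.004]
force: [0.2, -0.3, -3.1]
width: 0.356
gripper_force: 25.0
```

```bash
python3 go.py "[(.5845,-.0933,.0365,-1.454)]"
```

```text
t 5.32 tcp [ 0.5817 -0.0929  0.0351] yphi -1.453 w 0.356 gf 25.0 F [ 0.2 -0.3 -3.1]
  d [ 0.0027  0.0007 -0.0014] w [-0.001  0.002  0.001] phi -1.454 rows 0.1
```

Emit:
jog_arm:
  motion:
    - [[0.0015, 0, 0.0005, 0, 0, 0, 1], [0.0015, 0, 0.0005, 0, 0, 0, 1], [0.0015, 0, 0.0005, 0, 0, 0, -0.2], [0.0015, 0, 0.0005, 0, 0, 0, -0.2], [0.0015, 0, 0.0005, 0, 0, 0, -0.2], [0.0015, 0, 0.0005, 0, 0, 0, -0.2], [0.0015, 0, -0.04, 0, 0, 0, -0.5], [0.0015, 0, -0.08, 0, 0, 0, -0.5], [0.0015, 0, -0.12, 0, 0, 0, -0.5]]

```text
clock: 6.07
position: [0.5836, -0.0929, 0.1574]
ee_rot: [-3.136, -0.183, 0.002]
force: [1.2, 0.1, -0.8]
width: 0.74
gripper_force: 0.0
```

```bash
python3 go.py "[(.4598,.0482,.155,-1.212),(.4598,.0482,.057,-1.212)]"
```

```text
t 6.07 tcp [ 0.5836 -0.0929  0.1574] yphi -1.454 w 0.74 gf 0.0 F [ 1.2  0.1 -0.8]
  d [-0.1065 -0.1546  0.0026] w [-0.001  0.001 -0.242] phi -1.212 rows 4.5
  d [0.    0.    0.098] w [0. 0. 0.] phi -1.212 rows 2.4
```

Emit:
jog_arm:
  motion:
    - [[-0.1065, -0.1546, 0.0026, 0, 0, -0.242, -0.5], [-0.1065, -0.1546, 0.0026, 0, 0, -0.242, -0.5], [-0.1065, -0.1546, 0.0026, 0, 0, -0.242, -0.5], [-0.1065, -0.1546, 0.0026, 0, 0, -0.242, -0.5], [-0.1065, -0.1546, 0.0026, 0, 0, -0.242, -0.5], [-0.1065, -0.1546, 0.0026, 0, 0, -0.242, -0.5], [-0.1065, -0.1546, 0.04, 0, 0, -0.242, -0.5], [-0.1065, -0.1546, 0.075, 0, 0, -0.242, -0.5], [-0.1065, -0.1546, 0.1, 0, 0, -0.242, -0.5], [-0.1065, -0.1546, 0.1, 0, 0, -0.242, -0.5]]

```text
clock: 6.9
position: [0.4581, 0.0471, 0.0526]
ee_rot: [3.091, 0.56, -0.01]
force: [-0.6, -0.9, 0.6]
width: 0.75
gripper_force: 0.0
```

Emit:
jog_arm:
  motion:
    - [[0, 0, 0, 0, 0, 0, 1], [0, 0, 0, 0, 0, 0, 1], [0, 0, 0, 0, 0, 0, 1], [0, 0, 0, 0, 0, 0, 1], [0, 0, 0, 0, 0, 0, 1], [0, 0, 0, 0, 0, 0, 1], [0, 0, 0, 0, 0, 0, 1]]

```text
clock: 7.48
position: [0.4616, 0.0483, 0.0576]
ee_rot: [3.091, 0.56, 0.005]
force: [-0.4, 0.2, 8.3]
width: 0.495
gripper_force: 25.0
```

```bash
python3 go.py "[(.4598,.0482,.057,-1.212),(.586,-.3364,.061,-1.475)]"
```

```text
t 7.48 tcp [0.4616 0.0483 0.0576] yphi -1.212 w 0.495 gf 25.0 F [-0.4  0.2  8.3]
  d [-0.0018 -0.0005  0.0006] w [ 0.001 -0.003 -0.   ] phi -1.212 rows 0.0
  d [-0.0169  0.4044 -0.004 ] w [0.    0.    0.263] phi -1.475 rows 9.7
```

Emit:
jog_arm:
  motion:
    - [[0, 0, -0.02, 0, 0, 0, 1], [0, 0, -0.06, 0, 0, 0, 1], [0, 0, -0.1, 0, 0, 0, 1]]

```text
clock: 7.73
position: [0.4587, 0.0479, 0.1568]
ee_rot: [-3.091, -0.561, 0.006]
force: [2.1, 0.6, -4.4]
width: 0.498
gripper_force: 25.0
```

```bash
python3 go.py "[(.5876,-.3362,.157,-1.475),(.5876,-.3362,.061,-1.475)]"
```

```text
t 7.73 tcp [0.4587 0.0479 0.1568] yphi -1.212 w 0.498 gf 25.0 F [ 2.1  0.6 -4.4]
  d [-0.0142  0.4049 -0.0006] w [-0.     0.004  0.263] phi -1.475 rows 9.7
  d [0.    0.    0.096] w [0. 0. 0.] phi -1.475 rows 2.3
```

Emit:
jog_arm:
  motion:
    - [[-0.0015, 0.04, 0, 0, 0, 0.027, 1], [-0.003, 0.08, 0, 0, 0, 0.054, 1], [-0.0045, 0.12, 0, 0, 0, 0.08, 1], [-0.006, 0.16, 0, 0, 0, 0.106, 1], [-0.0075, 0.2, 0, 0, 0, 0.132, 1], [-0.009, 0.24, 0, 0, 0, 0.158, 1], [-0.0105, 0.28, 0, 0, 0, 0.184, 1], [-0.012, 0.32, 0, 0, 0, 0.21, 1], [-0.0135, 0.36, 0, 0, 0, 0.236, 1], [-0.0142, 0.4, 0, 0, 0, 0.263, 1]]

```text
clock: 8.57
position: [0.5871, -0.3333, 0.1563]
ee_rot: [-3.138, -0.148, 0.001]
force: [1.3, -0.2, -4.3]
width: 0.499
gripper_force: 25.0
```

Emit:
jog_arm:
  motion:
    - [[0, 0.004, 0, 0, 0, 0, 1], [0, 0.004, 0.03, 0, 0, 0, 1], [0, 0.004, 0.06, 0, 0, 0, 1], [0, 0.004, 0.08, 0, 0, 0, 1], [0, 0.004, 0.08, 0, 0, 0, 1], [0, 0.004, 0.08, 0, 0, 0, 1]]

```text
clock: 9.07
position: [0.5869, -0.3348, 0.0754]
ee_rot: [-3.136, -0.15, 0.004]
force: [1.0, -1.7, -3.5]
width: 0.5
gripper_force: 25.0
```

```bash
python3 go.py "[(.5876,-.3362,.0617,-1.475)]"
```

```text
t 9.07 tcp [ 0.5869 -0.3348  0.0754] yphi -1.475 w 0.5 gf 25.0 F [ 1.  -1.7 -3.5]
  d [0.0006 0.0015 0.0137] w [-0.002  0.003 -0.   ] phi -1.475 rows 0.3
```

Emit:
jog_arm:
  motion:
    - [[0.0006, 0.0015, 0.01, 0, 0, 0, 1], [0.0006, 0.0015, 0.0137, 0, 0, 0, 1], [0.0006, 0.0015, 0.0137, 0, 0, 0, 1], [0.0006, 0.0015, 0.0137, 0, 0, 0, -0.5], [0.0006, 0.0015, 0.0137, 0, 0, 0, -0.5], [0.0006, 0.0015, 0.0137, 0, 0, 0, -0.5], [0.0006, 0.0015, 0.0137, 0, 0, 0, -0.5], [0.0006, 0.0015, -0.03, 0, 0, 0, -0.5], [0.0006, 0.0015, -0.07, 0, 0, 0, -0.5], [0.0006, 0.0015, -0.11, 0, 0, 0, -0.5]]

```text
clock: 9.9
position: [0.5884, -0.3367, 0.1879]
ee_rot: [-3.138, -0.15, 0.001]
force: [2.1, -2.2, 0.7]
width: 0.749
gripper_force: 0.0
```

```bash
python3 - <<'E'
from h import *
for q in("tjoint_mid","clamp"):
  for cam in("top","scene"):
    im=get_image(cam)
    for i,r in enumerate(silhouettes(q,cam)):
        if r["p"]<.3: continue
        m=r["mask"]; np.save(f"n_{q}_{cam}_{i}.npy",m)
        print(q,cam,i,round(r["p"],2),np.round(r["pixel"]),m.sum())
im=get_image("scene")[:,:,::-1]; cv2.imwrite("pics/scene1.png",im)
u,v=np.round(proj("scene",[[.52,.33,.04]])[0]).astype(int);print(u,v)
a=cv2.resize(im[v-45:v+45,u-60:u+60],None,fx=6.6,fy=6.6,interpolation=cv2.INTER_CUBIC); cv2.imwrite("pics/jig_s.png",a)
E
python3 go.py "[]"
```

```text
tjoint_mid top 0 0.83 [207. 227.] 419
tjoint_mid scene 0 0.71 [245. 217.] 231
clamp top 0 0.71 [217. 202.] 980
clamp top 1 0.57 [227. 219.] 192
261 216
t 10.35 tcp [ 0.5879 -0.3364  0.1846] yphi -1.475 w 0.751 gf 0.0 F [ 0.1 -0.4 -0.3]
```

View pics/jig_s.png

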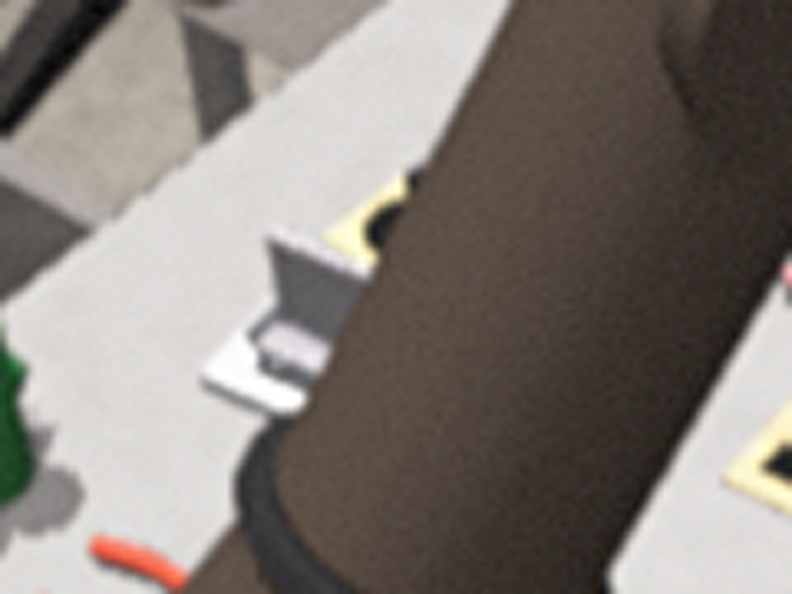

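```bash
python3 - <<'E'
from fit import *
for n in("m_tjoint_mid_top_0","n_tjoint_mid_top_0"):
    m=np.load(n+".npy"); print(fit("t",[("top",m)],.5,.35,z=.012,yaw0=-1.48,half=.25))
m=np.load("n_tjoint_mid_top_0.npy");c=np.load("n_clamp_top_1.npy");im=cv2.imread("pics/top0.png")
o=cv2.resize(im[190:255,190:260],None,fx=8,fy=8,interpolation=cv2.INTER_CUBIC)
for mk,col in((m,(0,0,255)),(c,(0,255,0))):
    k=cv2.resize(mk[190:255,190:260].astype(np.uint8),None,fx=8,fy=8,interpolation=0)
    cs,_=cv2.findContours(k,0,2);cv2.drawContours(o,cs,-1,col,1)
cv2.imwrite("pics/ov.png",o)
print("hinge",unproj("top",[[233.7,219]],.055),"end",unproj("top",[[218,214.5]],.140))
print("plate corners",unproj("top",np.array([[130,530],[570,490],[548,265],[115,290]])/8+[180,180],.01)[:,:2])
E
```

```text
(array([ 0.49811383,  0.35135276, -1.54236165]), np.float64(0.2074025273323059))
(array([ 0.49836138,  0.34822112, -1.52987865]), np.float64(0.1362628936767578))
hinge [[0.52212539 0.27873295 0.055     ]] end [[0.51828287 0.30756604 0.14      ]]
plate corners [[0.4452122  0.39861574]
 [0.46203048 0.2309248 ]
 [0.54953453 0.24191139]
 [0.53841664 0.40867419]]
```

View pics/ov.png

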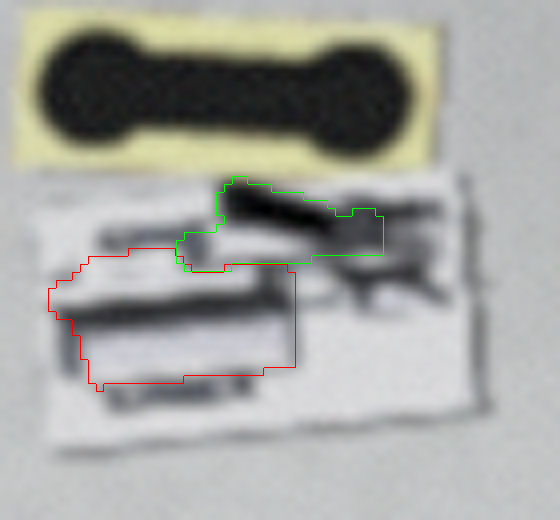

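```bash
python3 - <<'E'
from h import *
o=lambda a:np.array(a)/8+[190,190]-.5/1*0
print("web foot line z.02",unproj("top",o([[78,322],[290,300]]),.020))
print("foot front edge",unproj("top",o([[85,378],[292,358]]),.020))
print("web top line z.077 L",unproj("top",o([[72,306],[262,285]]),.077))
E
python3 go.py "[(.54,-.03,.2,-.7),(.52,.30,.2,.081)]"
```

```text
web foot line z.02 [[0.49315239 0.38754747 0.02      ]
 [0.5023031  0.3069875  0.02      ]]
foot front edge [[0.47160752 0.38391896 0.02      ]
 [0.47994454 0.30541292 0.02      ]]
web top line z.077 L [[0.48959897 0.37536247 0.077     ]
 [0.49794607 0.30610491 0.077     ]]
t 10.35 tcp [ 0.5879 -0.3364  0.1846] yphi -1.475 w 0.751 gf 0.0 F [ 0.1 -0.4 -0.3]
  d [-0.0185 -0.3096 -0.0149] w [-0.002  0.002 -0.775] phi -0.7 rows 7.4
  d [ 0.2395 -0.2279  0.    ] w [ 0.     0.    -0.781] phi 0.081 rows 7.9
```

Emit:
jog_arm:
  motion:
    - [[-0.0185, -0.3096, -0.015, 0, 0, -0.775, 0], [-0.0185, -0.3096, -0.015, 0, 0, -0.775, 0], [-0.0185, -0.3096, -0.015, 0, 0, -0.775, 0], [-0.0185, -0.3096, -0.015, 0, 0, -0.775, 0], [-0.0185, -0.3096, -0.015, 0, 0, -0.775, 0], [-0.0185, -0.3096, -0.015, 0, 0, -0.775, 0], [-0.0185, -0.3096, -0.015, 0, 0, -0.775, 0], [-0.0185, -0.3096, -0.015, 0, 0, -0.775, 0], [-0.0185, -0.3096, -0.015, 0, 0, -0.775, 0]]

```text
clock: 11.1
position: [0.5396, -0.024, 0.201]
ee_rot: [-2.841, -1.335, -0.001]
force: [0.7, 0.8, -0.6]
width: 0.5
gripper_force: 0.0
```

```bash
python3 - <<'E'
from h import *
im=get_image("scene")[:,:,::-1]
t=get_image("top")[:,:,::-1]
u,v=np.round(proj("scene",[[.52,.33,.04]])[0]).astype(int)
a=cv2.resize(im[v-40:v+40,u-55:u+55],(550,400),interpolation=cv2.INTER_CUBIC)
b=cv2.resize(t[180:255,180:230],(250,375),interpolation=cv2.INTER_CUBIC)
o=np.zeros((400,800,3),np.uint8);o[:,:550]=a;o[:375,550:]=b
cv2.imwrite("pics/jig2.png",o);print(u,v)
E
python3 go.py "[(.52,.30,.2,.09),(.52,.30,.097,.09)]"
```

```text
261 216
t 11.2 tcp [ 0.5403 -0.0299  0.2007] yphi -0.698 w 0.501 gf 0.0 F [ 0.3 -1.7 -0.6]
  d [ 0.2396 -0.2277  0.0006] w [-0.001  0.001 -0.788] phi 0.09 rows 7.9
  d [0.    0.    0.103] w [0. 0. 0.] phi 0.09 rows 2.5
```

View pics/jig2.png

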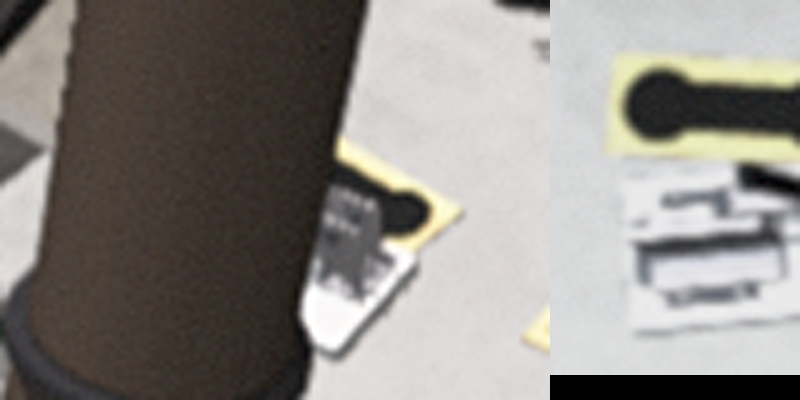

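Emit:
jog_arm:
  motion:
    - [[0.24, -0.228, 0, 0, 0, -0.788, 0], [0.24, -0.228, 0, 0, 0, -0.788, 0], [0.24, -0.228, 0, 0, 0, -0.788, 0], [0.24, -0.228, 0, 0, 0, -0.788, 0], [0.24, -0.228, 0, 0, 0, -0.788, 0], [0.24, -0.228, 0, 0, 0, -0.788, 0], [0.24, -0.228, 0, 0, 0, -0.788, 0], [0.24, -0.228, 0, 0, 0, -0.788, 0], [0.24, -0.228, 0, 0, 0, -0.788, 0]]

```text
clock: 11.95
position: [0.5189, 0.308, 0.2007]
ee_rot: [-2.11, -2.321, -0.004]
force: [-1.1, -0.3, -0.0]
width: 0.498
gripper_force: 0.0
```

```bash
python3 - <<'E'
from h import *
print(unproj("scene",[[279,217.5]],.060))
im=get_image("scene")[:,:,::-1];cv2.imwrite("pics/sc3.png",im)
u,v=np.round(proj("scene",[[.52,.30,.08]])[0]).astype(int)
a=cv2.resize(im[v-50:v+50,u-65:u+65],(780,600),interpolation=cv2.INTER_CUBIC);cv2.imwrite("pics/jig3.png",a);print(u,v)
E
python3 go.py "[(.52,.30,.2,.09),(.52,.30,.097,.09)]"
```

```text
[[0.53615732 0.26458823 0.06      ]]
267 211
t 12.0 tcp [0.5201 0.3037 0.2004] yphi 0.092 w 0.496 gf 0.0 F [-0.3 -0.4  0.1]
  d [-0.0037 -0.0004  0.0003] w [-0.001 -0.002  0.002] phi 0.09 rows 0.1
  d [0.    0.    0.103] w [0. 0. 0.] phi 0.09 rows 2.5
```

View pics/jig3.png

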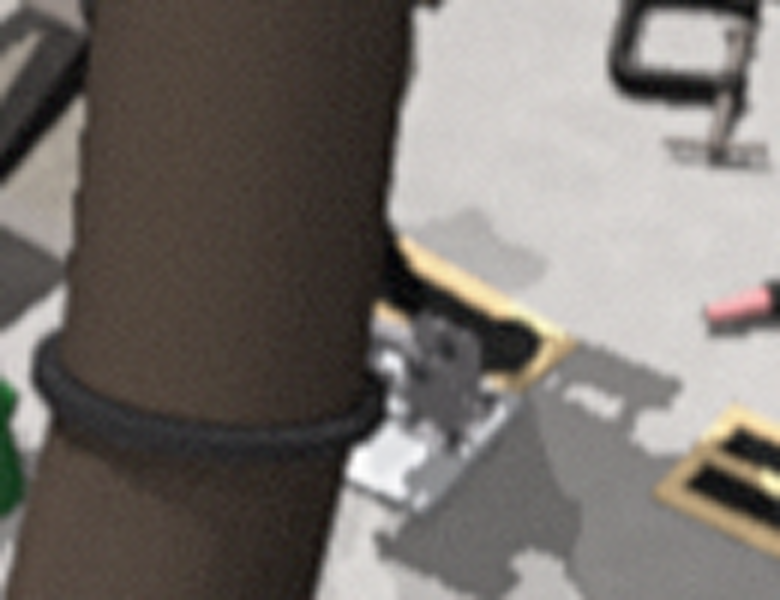

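```bash
python3 - <<'E'
from h import *
E=unproj("top",[[220,214.9]],.135)[0]; cx=np.array([.09,-.996,0]); 
H=E+cx*.029-[0,0,.080]; print("end",E,"hinge",H, "grip",H-cx*.0223+[0,0,.0611])
for s in(.03,.05,.065,.085): print(s,proj("top",H+s*(-.343*cx+np.array([0,0,.94])))[0], proj("scene",H+s*(-.343*cx+np.array([0,0,.94])))[0])
print("hinge px",proj("top",H)[0],proj("scene",H)[0], unproj("scene",[[277,219.3]],.055))
E
```

```text
end [0.51819081 0.30298883 0.135     ] hinge [0.52080081 0.27410483 0.055     ] grip [0.51879381 0.29631563 0.1161    ]
0.03 [230.04653716 217.90843175] [270.29769248 212.55051443]
0.05 [226.46575242 216.84532986] [267.99375813 207.41895841]
0.065 [223.71371791 216.02827626] [266.24706118 203.52853797]
0.085 [219.95225002 214.91153122] [263.89270821 198.28468448]
hinge px [235.23620866 219.44919723] [273.70109128 220.13090906] [[0.5298499 0.2680623 0.055    ]]
```

Emit:
jog_arm:
  motion:
    - [[-0.005, 0, 0.04, 0, 0, 0, 0], [-0.005, 0, 0.08, 0, 0, 0, 0], [-0.005, 0, 0.103, 0, 0, 0, 0], [-0.005, 0, 0.103, 0, 0, 0, 1], [-0.005, 0, 0.103, 0, 0, 0, 1], [-0.005, 0, 0.103, 0, 0, 0, 1], [-0.005, 0, 0.103, 0, 0, 0, 1], [-0.005, 0, 0.103, 0, 0, 0, 1], [-0.005, 0, 0.103, 0, 0, 0, 1], [-0.005, 0, 0.103, 0, 0, 0, 1]]
  force: 12

```text
clock: 12.83
position: [0.5206, 0.2953, 0.0999]
ee_rot: [2.121, 2.318, 0.0]
force: [-6.6, -2.1, 7.0]
width: 0.171
gripper_force: 12.0
```

```bash
python3 - <<'E'
from h import *
s=observe();p=s["position"];Rm=R.from_rotvec(s["ee_rot"]);print(s["width"],s["gripper_force"],p,s["force"])
H=np.array([.5208,.2741,.055]);c=np.array([.09,-.996,0]);g=p-[0,0,.0188]*np.array([1,1,1])*-1
g=p+Rm.apply([0,0,-grasp_offset]);v=g-H;r=np.hypot(v@c,v[2]);a0=np.arctan2(v@c,v[2]);print("r",r,"a0",a0)
for a in np.linspace(a0,1.56,13)[1:]:
    G=H+r*(np.sin(a)*c+np.cos(a)*np.array([0,0,1])); print(round(a,2),np.round(Rm.inv().apply(G-g),4))
E
```

```text
0.17138046362163886 12.000031471252441 [0.52059838 0.29533684 0.09987523] [-6.64657436 -2.07127185  6.97309087]
r 0.0671022660010259 a0 -0.32097555837748964
-0.16 [-0.0102 -0.0017 -0.0025]
-0.01 [-0.0207 -0.0017 -0.0034]
0.15 [-0.0312 -0.0017 -0.0027]
0.31 [-0.0414 -0.0016 -0.0003]
0.46 [-0.0511 -0.0016  0.0036]
0.62 [-0.0601 -0.0016  0.009 ]
0.78 [-0.0682 -0.0016  0.0158]
0.93 [-0.0751 -0.0016  0.0237]
1.09 [-0.0807 -0.0016  0.0326]
1.25 [-0.0848 -0.0016  0.0423]
1.4 [-0.0873 -0.0016  0.0525]
1.56 [-0.0883 -0.0016  0.063 ]
```

Emit:
jog_arm:
  motion:
    - [[-0.0102, 0, -0.0025, 0, 0, 0, 1], [-0.0207, 0, -0.0034, 0, 0, 0, 1], [-0.0312, 0, -0.0027, 0, 0, 0, 1], [-0.0414, 0, -0.0003, 0, 0, 0, 1], [-0.0511, 0, 0.0036, 0, 0, 0, 1], [-0.0601, 0, 0.009, 0, 0, 0, 1]]

```text
clock: 13.33
position: [0.5276, 0.235, 0.0907]
ee_rot: [2.121, 2.316, 0.004]
force: [1.0, 0.1, 0.5]
width: 0.026
gripper_force: 0.0
```

```bash
python3 go.py "[]"; python3 - <<'E'
from h import *
s=observe();p=s["position"];H=np.array([.5208,.2741,.055]);c=np.array([.09,-.996,0])
v=p+[0,0,.0188]-H;print("r",np.hypot(v@c,v[2]),"a",np.arctan2(v@c,v[2]))
E
```

```text
t 13.33 tcp [0.5276 0.235  0.0907] yphi 0.088 w 0.026 gf 0.0 F [1.  0.1 0.5]
r 0.06730127119369742 a 0.6280764718537879
```

```bash
python3 - <<'E'
from h import *
im=get_image("scene")[:,:,::-1];t=get_image("top")[:,:,::-1]
u,v=np.round(proj("scene",[[.52,.28,.08]])[0]).astype(int)
a=cv2.resize(im[v-30:v+30,u-30:u+30],(400,400),interpolation=cv2.INTER_CUBIC)
b=cv2.resize(t[190:250,200:260],(400,400),interpolation=cv2.INTER_CUBIC)
cv2.imwrite("pics/jig4.png",np.hstack([a,b]));print(u,v)
E
```

```text
271 214
```

View pics/jig4.png

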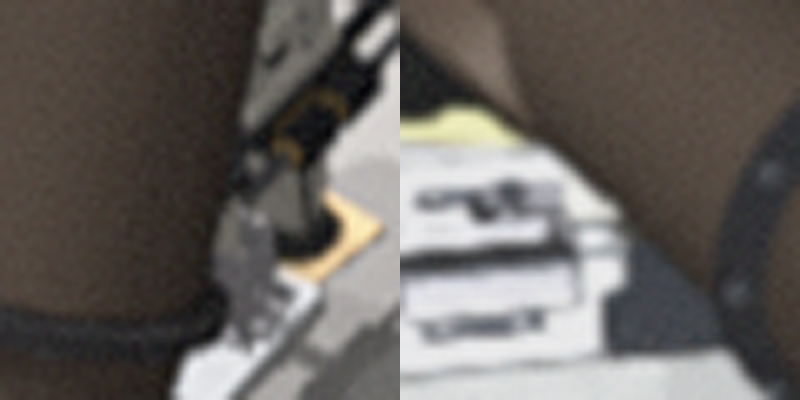

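Emit:
jog_arm:
  motion:
    - [[0, 0, -0.04, 0, 0, 0, 1], [0, 0, -0.08, 0, 0, 0, 1], [0.04, 0, -0.08, 0, 0, 0, 1], [0.075, 0, -0.08, 0, 0, 0, 1], [0.075, 0, -0.08, 0, 0, 0, 1], [0.075, 0, -0.045, 0, 0, 0, 1], [0.075, 0, -0.01, 0, 0, 0, 1], [0.075, 0, -0.01, 0, 0, 0, 1], [0.064, 0, -0.01, 0, 0, 0, 1], [0.052, 0, -0.01, 0, 0, 0, 1]]

```text
clock: 14.27
position: [0.5223, 0.2875, 0.1006]
ee_rot: [-2.12, -2.318, -0.002]
force: [0.6, 0.1, 0.8]
width: 0.004
gripper_force: 0.0
```

Emit:
jog_arm:
  motion:
    - [[-0.01, 0, 0, 0, 0, 0, 1], [-0.02, 0, 0, 0, 0, 0, 1], [-0.03, 0, 0, 0, 0, 0, 1], [-0.04, 0, 0, 0, 0, 0, 1], [-0.05, 0, 0, 0, 0, 0, 1], [-0.055, 0, 0, 0, 0, 0, 1]]

```text
clock: 14.77
position: [0.5283, 0.231, 0.1013]
ee_rot: [2.123, 2.314, 0.005]
force: [0.5, 3.9, 0.9]
width: 0.01
gripper_force: 1.7
```

```bash
python3 go.py "[]"; python3 - <<'E'
from h import *
s=observe();p=s["position"];H=np.array([.5208,.2741,.055]);c=np.array([.09,-.996,0])
v=p-H;print("s_c",v@c,"h",v[2])
E
```

```text
t 14.77 tcp [0.5283 0.231  0.1013] yphi 0.086 w 0.01 gf 1.7 F [0.5 3.9 0.9]
s_c 0.04358524798097029 h 0.04625001597037954
```

Emit:
jog_arm:
  motion:
    - [[-0.007, 0, 0.001, 0, 0, 0, 1], [-0.0128, 0, 0.004, 0, 0, 0, 1], [-0.0167, 0, 0.0106, 0, 0, 0, 1], [-0.02, 0, 0.0177, 0, 0, 0, 1], [-0.0224, 0, 0.0252, 0, 0, 0, 1], [-0.0241, 0, 0.031, 0, 0, 0, 1], [-0.0247, 0, 0.034, 0, 0, 0, 1]]

```text
clock: 15.35
position: [0.529, 0.2069, 0.0641]
ee_rot: [2.122, 2.316, -0.002]
force: [-2.9, -2.1, 26.9]
width: 0.009
gripper_force: 13.6
```

Emit:
jog_arm:
  motion:
    - [[0, 0, 0.002, 0, 0, 0, 1], [0, 0, 0.003, 0, 0, 0, 1]]

```text
clock: 15.52
position: [0.5291, 0.207, 0.0637]
ee_rot: [2.121, 2.315, -0.002]
force: [-9.1, -7.8, 40.8]
width: 0.005
gripper_force: 20.1
```

```bash
python3 go.py "[]"; python3 - <<'E'
from h import *
s=observe();p=s["position"];H=np.array([.5208,.2741,.055]);c=np.array([.09,-.996,0])
v=p-H;print("s_c",v@c,"h",v[2])
E
```

```text
t 15.52 tcp [0.5291 0.207  0.0637] yphi 0.088 w 0.005 gf 20.1 F [-9.1 -7.8 40.8]
s_c 0.06758695416830952 h 0.008714120563968718
```

Emit:
jog_arm:
  motion:
    - [[0, 0, -0.03, 0, 0, 0, 0], [0, 0, -0.07, 0, 0, 0, 0], [0, 0, -0.11, 0, 0, 0, 0]]

```text
clock: 15.77
position: [0.5272, 0.2068, 0.1718]
ee_rot: [-2.119, -2.316, 0.007]
force: [1.6, 0.6, -0.2]
width: 0.177
gripper_force: 0.0
```

```bash
python3 - <<'E'
from h import *
im=get_image("scene")[:,:,::-1];t=get_image("top")[:,:,::-1]
u,v=np.round(proj("scene",[[.52,.28,.08]])[0]).astype(int)
a=cv2.resize(im[v-30:v+30,u-30:u+30],(400,400),interpolation=cv2.INTER_CUBIC)
b=cv2.resize(t[190:250,190:250],(400,400),interpolation=cv2.INTER_CUBIC)
cv2.imwrite("pics/jig5.png",np.hstack([a,b]))
E
python3 go.py "[(.501,.347,.17,.1),(.501,.347,.042,.1)]"
```

```text
t 15.87 tcp [0.5312 0.2095 0.1775] yphi 0.088 w 0.257 gf 0.0 F [-0.1  0.2 -0.2]
  d [ 0.1396 -0.018   0.0077] w [ 0.007 -0.002 -0.012] phi 0.1 rows 3.4
  d [0.    0.    0.128] w [0. 0. 0.] phi 0.1 rows 3.1
```

View pics/jig5.png

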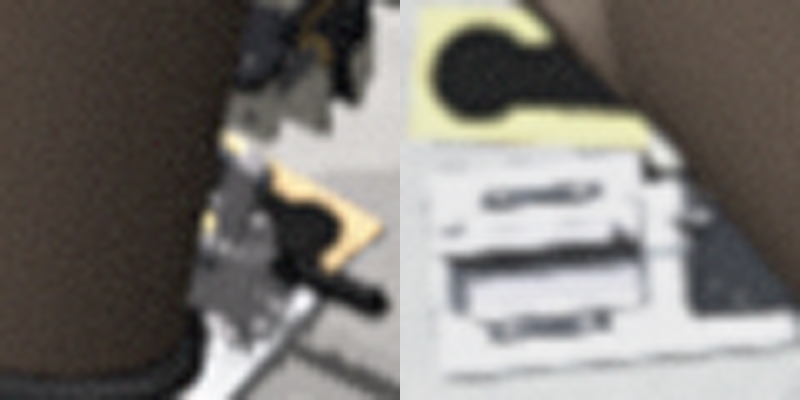

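Emit:
jog_arm:
  motion:
    - [[0.1396, -0.018, 0, 0.007, 0, -0.012, 0], [0.1396, -0.018, 0, 0.007, 0, -0.012, 0], [0.1396, -0.018, 0, 0.007, 0, -0.012, 0], [0.1396, -0.018, 0, 0.007, 0, -0.012, 0], [0.1396, -0.018, 0, 0.007, 0, -0.012, 0], [0.1396, -0.018, 0.04, 0.007, 0, -0.012, 0], [0.1396, -0.018, 0.08, 0.007, 0, -0.012, 0], [0.1396, -0.018, 0.11, 0.007, 0, -0.012, 0], [0.1396, -0.018, 0.134, 0.007, 0, -0.012, 0], [0.1396, -0.018, 0.134, 0.007, 0, -0.012, 0]]
  force: 20

```text
clock: 16.7
position: [0.496, 0.3408, 0.0322]
ee_rot: [-2.105, -2.325, 0.025]
force: [-0.3, -0.7, 0.0]
width: 0.499
gripper_force: 0.0
```

```bash
python3 go.py "[(.501,.347,.042,.1)]"
```

```text
t 16.7 tcp [0.496  0.3408 0.0322] yphi 0.099 w 0.499 gf 0.0 F [-0.3 -0.7  0. ]
  d [ 0.0056  0.0054 -0.0099] w [-0.015  0.007 -0.001] phi 0.1 rows 0.3
```

Emit:
jog_arm:
  motion:
    - [[0.004, 0.004, -0.008, -0.007, 0, 0, 0], [0.004, 0.004, -0.008, -0.007, 0, 0, 0], [0.004, 0.004, -0.008, -0.007, 0, 0, 0]]

```text
clock: 16.95
position: [0.5039, 0.351, 0.0488]
ee_rot: [2.107, 2.329, 0.007]
force: [0.5, -0.4, -0.1]
width: 0.502
gripper_force: 0.0
```

```bash
python3 go.py "[(.501,.347,.042,.1)]"
```

```text
t 16.95 tcp [0.5039 0.351  0.0488] yphi 0.1 w 0.502 gf 0.0 F [ 0.5 -0.4 -0.1]
  d [-0.0037 -0.0033  0.0068] w [ 0.004 -0.002 -0.   ] phi 0.1 rows 0.2
```

Emit:
jog_arm:
  motion:
    - [[-0.003, 0, 0.004, 0.003, 0, 0, 0], [-0.003, 0, 0.004, 0.003, 0, 0, 1], [-0.003, 0, 0.004, 0.003, 0, 0, 1], [-0.003, 0, 0.004, 0.003, 0, 0, 1], [-0.003, 0, 0.004, 0.003, 0, 0, 1], [-0.003, 0, 0.004, 0.003, 0, 0, 1], [-0.003, 0, 0.004, 0.003, 0, 0, 1], [-0.003, 0, 0.004, 0.003, 0, 0, 1], [-0.003, 0, 0.004, 0.003, 0, 0, 1], [-0.003, 0, 0.004, 0.003, 0, 0, 1]]
  force: 25

```text
clock: 17.78
position: [0.5021, 0.3465, 0.042]
ee_rot: [-2.106, -2.328, 0.005]
force: [-2.9, -0.7, 2.2]
width: 0.087
gripper_force: 25.0
```

```bash
python3 go.py "[(.501,.347,.042,.1)]"
```

```text
t 17.78 tcp [0.5021 0.3465 0.042 ] yphi 0.1 w 0.087 gf 25.0 F [-2.9 -0.7  2.2]
  d [ 0.0006 -0.001   0.    ] w [-0.004  0.     0.   ] phi 0.1 rows 0.0
```

Emit:
jog_arm:
  motion:
    - [[0, 0, -0.015, 0, 0, 0, 1], [0, 0, -0.05, 0, 0, 0, 1], [0, 0, -0.09, 0, 0, 0, 1], [0, 0, -0.13, 0, 0, 0, 1], [0, 0, -0.158, 0, 0, 0, 1], [0, 0, -0.158, 0, 0, 0, 1], [0, 0, -0.158, 0, 0, 0, 1]]

```text
clock: 18.37
position: [0.5042, 0.3469, 0.2015]
ee_rot: [-2.108, -2.328, -0.001]
force: [-0.1, -0.2, -4.9]
width: 0.089
gripper_force: 25.0
```

```bash
python3 - <<'E'
from h import *
# refine pad angles from tile pixels (yellow) + dark inlay, top view at start
im=cv2.imread("pics/top0.png").astype(int)
for n,(x,y) in dict(t=(.5893,.1016),stub=(.5845,-.0933),tee=(.586,-.3364),u=(.5878,.3391)).items():
    u,v=proj("top",[[x,y,.004]])[0].round().astype(int); h=32
    s=im[v-16:v+17,u-h:u+h+1]; B,G,Rr=s[...,0],s[...,1],s[...,2]
    m=((Rr-B>35)|(s.sum(2)<200)).astype(np.uint8)
    nl,lab,st,ce=cv2.connectedComponentsWithStats(m); k=1+np.argmax(st[1:,4]); vv,uu=np.where(lab==k)
    P=unproj("top",np.c_[uu+u-h,vv+v-16],.004)[:,:2]; dk=s.sum(2)[vv,uu]<260
    for nm,Q in(("tile",P),("dark",P[dk])):
        r=cv2.minAreaRect((Q*1000).astype(np.float32)); w,V=np.linalg.eigh(np.cov(Q.T)); a=np.arctan2(V[1,1],V[0,1])
        print(n,nm,len(Q),"mean",np.round(Q.mean(0),4),"rectc",np.round(np.array(r[0])/1000,4),np.round(r[1]),"long axis",round((a+np.pi/2)%np.pi-np.pi/2,3),"rectang",r[2])
E
python3 go.py "[(.5893,.1016,.2,.075)]"
```

```text
t tile 701 mean [0.5921 0.1026] rectc [0.5912 0.1025] [ 78. 107.] long axis -1.476 rectang 4.3339619636535645
t dark 265 mean [0.5912 0.1028] rectc [0.5913 0.1029] [49. 78.] long axis -1.424 rectang 4.091884136199951
stub tile 575 mean [ 0.5843 -0.0923] rectc [ 0.5839 -0.0925] [ 76. 107.] long axis -1.474 rectang 6.694746017456055
stub dark 191 mean [ 0.5845 -0.092 ] rectc [ 0.5844 -0.0924] [59. 58.] long axis 0.118 rectang 6.2637505531311035
tee tile 783 mean [ 0.5859 -0.3356] rectc [ 0.5858 -0.3357] [ 76. 108.] long axis -1.492 rectang 5.73251485824585
tee dark 261 mean [ 0.5861 -0.3364] rectc [ 0.5857 -0.3358] [41. 84.] long axis -1.489 rectang 0.428353488445282
u tile 806 mean [0.5873 0.3409] rectc [0.5866 0.3391] [162.  60.] long axis 1.535 rectang 86.98175048828125
u dark 449 mean [0.5875 0.3405] rectc [0.5884 0.3404] [141.  42.] long axis 1.532 rectang 88.55872344970703
t 18.37 tcp [0.5042 0.3469 0.2015] yphi 0.099 w 0.089 gf 25.0 F [-0.1 -0.2 -4.9]
  d [-0.2526  0.0603  0.0011] w [ 0.    -0.001  0.024] phi 0.075 rows 6.2
```

Emit:
jog_arm:
  motion:
    - [[-0.04, 0.01, 0, 0, 0, 0.004, 1], [-0.08, 0.02, 0, 0, 0, 0.008, 1], [-0.12, 0.03, 0, 0, 0, 0.012, 1], [-0.16, 0.04, 0, 0, 0, 0.016, 1], [-0.2, 0.05, 0, 0, 0, 0.02, 1], [-0.23, 0.058, 0, 0, 0, 0.024, 1], [-0.252, 0.063, 0, 0, 0, 0.024, 1], [-0.252, 0.063, 0.03, 0, 0, 0.024, 1], [-0.252, 0.063, 0.07, 0, 0, 0.024, 1], [-0.252, 0.063, 0.105, 0, 0, 0.024, 1]]

```text
clock: 19.2
position: [0.5897, 0.1004, 0.0915]
ee_rot: [-2.136, -2.3, 0.006]
force: [0.3, 0.0, -5.0]
width: 0.089
gripper_force: 25.0
```

Emit:
jog_arm:
  motion:
    - [[0, 0, 0.03, 0, 0, 0, 1], [0, 0, 0.045, 0, 0, 0, 1], [0, 0, 0.045, 0, 0, 0, 1], [0, 0, 0.045, 0, 0, 0, 1], [0, 0, 0.045, 0, 0, 0, 1]]

```text
clock: 19.62
position: [0.5909, 0.1022, 0.0502]
ee_rot: [-2.134, -2.303, 0.003]
force: [-0.7, 0.3, -3.6]
width: 0.087
gripper_force: 25.0
```

```bash
python3 go.py "[(.5905,.102,.0345,.075)]"
```

```text
t 19.62 tcp [0.5909 0.1022 0.0502] yphi 0.076 w 0.087 gf 25.0 F [-0.7  0.3 -3.6]
  d [-0.0002 -0.0003  0.0157] w [-0.003 -0.     0.001] phi 0.075 rows 0.4
```

Emit:
jog_arm:
  motion:
    - [[0, 0, 0.012, 0, 0, 0, 1], [0, 0, 0.0158, 0, 0, 0, 1], [0, 0, 0.0158, 0, 0, 0, 1], [0, 0, 0.0158, 0, 0, 0, 1], [0, 0, 0.0158, 0, 0, 0, -0.3], [0, 0, 0.0158, 0, 0, 0, -0.3], [0, 0, 0.0158, 0, 0, 0, -0.3], [0, 0, 0.0158, 0, 0, 0, -0.3], [0, 0, -0.025, 0, 0, 0, -0.3], [0, 0, -0.065, 0, 0, 0, -0.3]]

```text
clock: 20.45
position: [0.589, 0.1016, 0.114]
ee_rot: [-2.132, -2.301, 0.01]
force: [1.5, 0.7, 0.7]
width: 0.474
gripper_force: 0.0
```

Emit:
jog_arm:
  motion:
    - [[0, 0, -0.04, 0, 0, 0, -0.3], [0, 0, -0.08, 0, 0, 0, -0.3], [0, 0, -0.08, 0, 0, 0, -0.3]]

```text
clock: 20.7
position: [0.5949, 0.104, 0.2035]
ee_rot: [2.132, 2.301, 0.013]
force: [1.2, 0.2, 0.2]
width: 0.644
gripper_force: 0.0
```

```bash
python3 go.py "[(.53,-.15,.2,-.1),(.46,-.3582,.2,-.176),(.46,-.3582,.082,-.176)]"
```

```text
t 20.7 tcp [0.5949 0.104  0.2035] yphi 0.076 w 0.644 gf 0.0 F [1.2 0.2 0.2]
  d [-0.2483 -0.0841  0.0023] w [ 0.009 -0.003  0.176] phi -0.1 rows 6.3
  d [-0.2141 -0.0489  0.    ] w [0.    0.    0.076] phi -0.176 rows 5.3
  d [0.    0.    0.118] w [0. 0. 0.] phi -0.176 rows 2.8
```

Emit:
jog_arm:
  motion:
    - [[-0.2483, -0.082, 0.002, 0, 0, 0.176, -0.3], [-0.2483, -0.082, 0.002, 0, 0, 0.176, -0.3], [-0.2483, -0.082, 0.002, 0, 0, 0.176, -0.3], [-0.2483, -0.082, 0.002, 0, 0, 0.176, -0.3], [-0.2483, -0.082, 0.002, 0, 0, 0.176, -0.3], [-0.2483, -0.082, 0.002, 0, 0, 0.176, -0.3], [-0.2483, -0.082, 0.002, 0, 0, 0.176, -0.3]]

```text
clock: 21.28
position: [0.5257, -0.1597, 0.1928]
ee_rot: [2.338, 2.098, -0.01]
force: [0.6, -0.8, 0.1]
width: 0.653
gripper_force: 0.0
```

Emit:
jog_arm:
  motion:
    - [[-0.2141, -0.0489, 0, 0, 0, 0.076, -0.3], [-0.2141, -0.0489, 0, 0, 0, 0.076, -0.3], [-0.2141, -0.0489, 0, 0, 0, 0.076, -0.3], [-0.2141, -0.0489, 0, 0, 0, 0.076, -0.3], [-0.2141, -0.0489, 0, 0, 0, 0.076, -0.3], [-0.2141, -0.0489, 0, 0, 0, 0.076, -0.3], [-0.2141, -0.0489, 0, 0, 0, 0.076, -0.3], [-0.2141, -0.0489, 0, 0, 0, 0.076, -0.3], [-0.2141, -0.0489, 0, 0, 0, 0.076, -0.3]]

```text
clock: 22.03
position: [0.4589, -0.3582, 0.1935]
ee_rot: [-2.405, -2.018, 0.002]
force: [0.1, -0.2, -0.7]
width: 0.652
gripper_force: 0.0
```

```bash
python3 go.py "[(.46,-.3582,.2,-.176),(.46,-.3582,.082,-.176)]"
```

```text
t 22.03 tcp [ 0.4589 -0.3582  0.1935] yphi -0.174 w 0.652 gf 0.0 F [ 0.1 -0.2 -0.7]
  d [ 0.0002  0.001  -0.0065] w [-0.003 -0.     0.002] phi -0.176 rows 0.2
  d [0.    0.    0.118] w [0. 0. 0.] phi -0.176 rows 2.8
```

Emit:
jog_arm:
  motion:
    - [[0, 0.001, 0.04, 0, 0, 0, -0.3], [0, 0.001, 0.08, 0, 0, 0, -0.3], [0, 0.001, 0.1115, 0, 0, 0, -0.3], [0, 0.001, 0.1115, 0, 0, 0, -0.3], [0, 0.001, 0.1115, 0, 0, 0, 1], [0, 0.001, 0.1115, 0, 0, 0, 1], [0, 0.001, 0.1115, 0, 0, 0, 1], [0, 0.001, 0.1115, 0, 0, 0, 1], [0, 0.001, 0.1115, 0, 0, 0, 1], [0, 0.001, 0.1115, 0, 0, 0, 1]]
  force: 25

```text
clock: 22.87
position: [0.4591, -0.3605, 0.0834]
ee_rot: [2.409, 2.017, -0.004]
force: [-1.7, 1.4, 8.7]
width: 0.313
gripper_force: 25.0
```

Emit:
jog_arm:
  motion:
    - [[0, 0, 0, 0, 0, 0, 1], [0, 0, 0, 0, 0, 0, 1], [0, 0, 0, 0, 0, 0, 1]]

```text
clock: 23.12
position: [0.4592, -0.3605, 0.0834]
ee_rot: [2.409, 2.017, -0.003]
force: [-1.7, 0.2, 8.5]
width: 0.314
gripper_force: 25.0
```

```bash
python3 go.py "[(.46,-.3582,.25,-.176),(.5,-.05,.25,-.1),(.5878,.34,.25,-.034)]"
```

```text
t 23.12 tcp [ 0.4592 -0.3605  0.0834] yphi -0.177 w 0.314 gf 25.0 F [-1.7  0.2  8.5]
  d [ 0.0021  0.0002 -0.1666] w [-0.001  0.002 -0.001] phi -0.176 rows 4.0
  d [ 0.3104 -0.0146  0.    ] w [ 0.     0.    -0.076] phi -0.1 rows 7.5
  d [0.3968 0.0484 0.    ] w [ 0.     0.    -0.066] phi -0.034 rows 9.6
```

Emit:
jog_arm:
  motion:
    - [[0, 0, -0.02, 0, 0, 0, 1], [0, 0, -0.06, 0, 0, 0, 1], [0, 0, -0.1, 0, 0, 0, 1], [0, 0, -0.14, 0, 0, 0, 1], [0, 0, -0.168, 0, 0, 0, 1], [0, 0, -0.168, 0, 0, 0, 1]]
  force: 30

```text
clock: 23.62
position: [0.4618, -0.3612, 0.2566]
ee_rot: [2.402, 2.012, 0.0]
force: [1.8, -0.8, -5.0]
width: 0.313
gripper_force: 30.0
```

Emit:
jog_arm:
  motion:
    - [[0.04, -0.002, 0, 0, 0, -0.01, 1], [0.08, -0.004, 0, 0, 0, -0.02, 1], [0.12, -0.006, 0, 0, 0, -0.03, 1], [0.16, -0.008, 0, 0, 0, -0.04, 1], [0.2, -0.01, 0, 0, 0, -0.05, 1], [0.24, -0.012, 0, 0, 0, -0.06, 1], [0.28, -0.014, 0, 0, 0, -0.07, 1], [0.31, -0.0146, 0, 0, 0, -0.076, 1], [0.31, -0.0146, 0, 0, 0, -0.076, 1]]

```text
clock: 24.37
position: [0.4989, -0.0439, 0.2492]
ee_rot: [-2.315, -2.116, -0.0]
force: [1.0, 1.5, -6.3]
width: 0.311
gripper_force: 30.0
```

```bash
python3 go.py "[(.5877,.338,.25,-.034),(.5877,.338,.0885,-.034)]"
```

```text
t 24.37 tcp [ 0.4989 -0.0439  0.2492] yphi -0.09 w 0.311 gf 30.0 F [ 1.   1.5 -6.3]
  d [0.3884 0.0541 0.0004] w [-0.004 -0.004 -0.056] phi -0.034 rows 9.4
  d [0.     0.     0.1615] w [0. 0. 0.] phi -0.034 rows 3.9
```

Emit:
jog_arm:
  motion:
    - [[0.04, 0.0055, 0, 0, 0, -0.006, 1], [0.08, 0.011, 0, 0, 0, -0.012, 1], [0.12, 0.0165, 0, 0, 0, -0.018, 1], [0.16, 0.022, 0, 0, 0, -0.024, 1], [0.2, 0.0275, 0, 0, 0, -0.03, 1], [0.24, 0.033, 0, 0, 0, -0.036, 1], [0.28, 0.0385, 0, 0, 0, -0.042, 1], [0.32, 0.044, 0, 0, 0, -0.048, 1], [0.36, 0.0495, 0, 0, 0, -0.054, 1], [0.392, 0.054, 0, 0, 0, -0.056, 1]]

```text
clock: 25.2
position: [0.5915, 0.3349, 0.2474]
ee_rot: [-2.266, -2.172, 0.007]
force: [-0.5, 1.3, -5.3]
width: 0.313
gripper_force: 30.0
```

Emit:
jog_arm:
  motion:
    - [[0, 0, 0, 0, 0, 0, 1], [0, 0, 0.04, 0, 0, 0, 1], [0, 0, 0.08, 0, 0, 0, 1], [0, 0, 0.12, 0, 0, 0, 1], [0, 0, 0.14, 0, 0, 0, 1], [0, 0, 0.14, 0, 0, 0, 1], [0, 0, 0.14, 0, 0, 0, 1]]

```text
clock: 25.78
position: [0.5908, 0.331, 0.1076]
ee_rot: [-2.268, -2.17, 0.01]
force: [-0.1, 0.6, -5.2]
width: 0.313
gripper_force: 30.0
```

```bash
python3 go.py "[(.5877,.338,.0875,-.034)]"
```

```text
t 25.78 tcp [0.5908 0.331  0.1076] yphi -0.044 w 0.313 gf 30.0 F [-0.1  0.6 -5.2]
  d [ 0.0069 -0.0033  0.0201] w [-0.006  0.003 -0.01 ] phi -0.034 rows 0.5
```

Emit:
jog_arm:
  motion:
    - [[0.0069, -0.0033, 0.005, 0, 0, -0.01, 1], [0.0069, -0.0033, 0.01, 0, 0, -0.01, 1], [0.0069, -0.0033, 0.01, 0, 0, -0.01, 1], [0.0069, -0.0033, 0.01, 0, 0, -0.01, 1]]

```text
clock: 26.12
position: [0.5888, 0.3398, 0.1003]
ee_rot: [-2.257, -2.183, 0.002]
force: [0.2, 0.4, -6.3]
width: 0.313
gripper_force: 30.0
```

```bash
python3 go.py "[(.5877,.338,.0875,-.034)]"
```

```text
t 26.12 tcp [0.5888 0.3398 0.1003] yphi -0.034 w 0.313 gf 30.0 F [ 0.2  0.4 -6.3]
  d [-0.0019 -0.001   0.0128] w [-0.002 -0.     0.   ] phi -0.034 rows 0.3
```

Emit:
jog_arm:
  motion:
    - [[-0.001, -0.0005, 0.008, 0, 0, 0, 1], [-0.001, -0.0005, 0.0125, 0, 0, 0, 1], [-0.001, -0.0005, 0.0128, 0, 0, 0, 1], [-0.001, -0.0005, 0.0128, 0, 0, 0, 1]]

```text
clock: 26.45
position: [0.5895, 0.3367, 0.0876]
ee_rot: [2.26, 2.181, -0.003]
force: [-1.2, -5.4, 4.1]
width: 0.313
gripper_force: 30.0
```

Emit:
jog_arm:
  motion:
    - [[0, 0, 0, 0, 0, 0, -0.3], [0, 0, 0, 0, 0, 0, -0.3], [0, 0, 0, 0, 0, 0, -0.3], [0, 0, 0, 0, 0, 0, -0.3], [0, 0, 0, 0, 0, 0, -0.3], [0, 0, -0.04, 0, 0, 0, -0.3], [0, 0, -0.08, 0, 0, 0, -0.3], [0, 0, -0.12, 0, 0, 0, -0.3], [0, 0, -0.16, 0, 0, 0, -0.3]]

```text
clock: 27.2
position: [0.5882, 0.3386, 0.2484]
ee_rot: [-2.257, -2.182, 0.004]
force: [2.0, 0.9, -1.1]
width: 0.651
gripper_force: 0.0
```

```bash
python3 go.py "[(.48,.05,.3,-.7),(.32,-.3,.3,-1.3)]"
```

```text
t 27.2 tcp [0.5882 0.3386 0.2484] yphi -0.034 w 0.651 gf 0.0 F [ 2.   0.9 -1.1]
  d [-0.292  -0.0986 -0.0512] w [-0.003  0.001  0.666] phi -0.7 rows 7.5
  d [-0.3708  0.1031  0.    ] w [0.  0.  0.6] phi -1.3 rows 9.2
```

Retreat to a place that leaves the view free.

Emit:
jog_arm:
  motion:
    - [[-0.292, -0.0986, -0.05, 0, 0, 0.666, -0.3], [-0.292, -0.0986, -0.05, 0, 0, 0.666, -0.3], [-0.292, -0.0986, -0.05, 0, 0, 0.666, -0.3], [-0.292, -0.0986, -0.05, 0, 0, 0.666, -0.3], [-0.292, -0.0986, -0.05, 0, 0, 0.666, -0.3], [-0.292, -0.0986, -0.05, 0, 0, 0.666, -0.3], [-0.292, -0.0986, -0.05, 0, 0, 0.666, -0.3], [-0.292, -0.0986, -0.05, 0, 0, 0.666, -0.3], [-0.292, -0.0986, -0.05, 0, 0, 0.666, -0.3]]

```text
clock: 27.95
position: [0.4793, 0.0449, 0.298]
ee_rot: [2.851, 1.315, -0.004]
force: [-0.0, 0.9, 0.1]
width: 0.648
gripper_force: 0.0
```

Emit:
jog_arm:
  motion:
    - [[-0.37, 0.1, 0, 0, 0, 0.6, -0.3], [-0.37, 0.1, 0, 0, 0, 0.6, -0.3], [-0.37, 0.1, 0, 0, 0, 0.6, -0.3], [-0.37, 0.1, 0, 0, 0, 0.6, -0.3], [-0.37, 0.1, 0, 0, 0, 0.6, -0.3], [-0.37, 0.1, 0, 0, 0, 0.6, -0.3], [-0.37, 0.1, 0, 0, 0, 0.6, -0.3], [-0.37, 0.1, 0, 0, 0, 0.6, -0.3], [-0.37, 0.1, 0, 0, 0, 0.6, -0.3], [-0.37, 0.1, 0, 0, 0, 0.6, -0.3]]

```text
clock: 28.78
position: [0.3152, -0.3029, 0.2977]
ee_rot: [3.112, 0.413, -0.006]
force: [-0.3, -0.5, -0.8]
width: 0.649
gripper_force: 0.0
```

```bash
python3 go.py "[]"; cat > chk.py <<'E'
from fit import *
P=dict(t=("tjoint_mid",.591,.1022,-1.496),stub=("stub_mid",.5844,-.0927,.115),tee=("tee_mid",.5859,-.3362,.088),u=("upipe_mid",.5878,.340,-.034))
for k,(q,x,y,yaw) in P.items():
    ms=[]
    for cam in("top","scene"):
        im=get_image(cam); e=proj(cam,[[x,y,.04]])[0]
        for r in silhouettes(q,cam):
            v,u=np.where(r["mask"])
            if r["p"]>.2 and np.hypot(u.mean()-e[0],v.mean()-e[1])<12: ms.append((cam,r["mask"]));break
    for mm in [[m] for m in ms]+([ms] if len(ms)>1 else []):
        s,f=fit(k,mm,x,y,z=.004,yaw0=yaw,half=.5 if k!="stub" else .7); print(k,[m[0] for m in mm],"d mm",np.round((s[:2]-[x,y])*1000,1),"dyaw",round(s[2]-yaw,3),round(f,3),flush=True)
t=get_image("top")[:,:,::-1]
cv2.imwrite("pics/fin.png",cv2.resize(t[175:255,180:480],None,fx=2.66,fy=2.66,interpolation=cv2.INTER_CUBIC))
E
python3 chk.py
```

```text
t 28.78 tcp [ 0.3152 -0.3029  0.2977] yphi -1.307 w 0.649 gf 0.0 F [-0.3 -0.5 -0.8]
t ['top'] d mm [-1.  2.] dyaw 0.001 0.059
stub ['top'] d mm [0.6 0.7] dyaw 0.006 0.074
tee ['top'] d mm [-0.1  1.4] dyaw -0.086 0.077
tee ['scene'] d mm [0.5 0.6] dyaw 0.014 0.06
tee ['top', 'scene'] d mm [0.5 0.9] dyaw -0.033 0.075
u ['top'] d mm [ 3.7 -0.4] dyaw -0.011 0.111
u ['scene'] d mm [ 5.2 -0.9] dyaw 0.015 0.196
u ['top', 'scene'] d mm [ 3.7 -1.5] dyaw 0.004 0.16
```

View pics/fin.png

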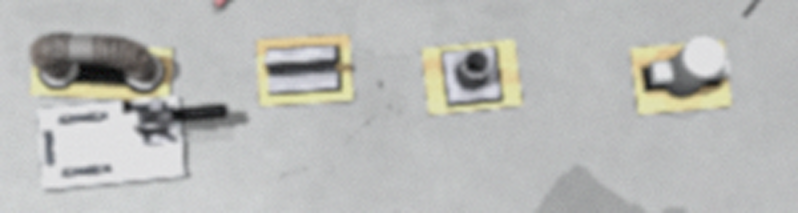

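```bash
python3 - <<'E'
from fit import *
t=get_image("top")[:,:,::-1].copy(); sc=get_image("scene")[:,:,::-1].copy()
def ov(cam,im,c,w,h,k):
    u,v=proj(cam,[c])[0].round().astype(int); out=[]
    o=cv2.resize(im[v-h:v+h,u-w:u+w],None,fx=k,fy=k,interpolation=cv2.INTER_CUBIC)
    for x,y,col in((.5878,.340,(0,255,0)),(.5915,.339,(0,0,255))):
        Rz=R.from_euler("z",-.034).as_matrix()
        for pts in(disc(0,-50,8,22),disc(0,50,8,22),disc(0,0,4,1)):
            q=(proj(cam,pts/1000@Rz.T+[x,y,.004])-[u-w,v-h]+.5)*k
            cv2.polylines(o,[q.round().astype(np.int32)],True,col,1)
    return o
a=ov("top",t,[.58,.34,.03],32,20,12);b=ov("scene",sc,[.58,.34,.03],32,20,12)
cv2.imwrite("pics/u_ov.png",cv2.resize(np.vstack([a,b]),(480,600)))
cv2.imwrite("pics/u_ov2.png",cv2.resize(a,(768,480)))
E
```

```text
(no output)
```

View pics/u_ov2.png

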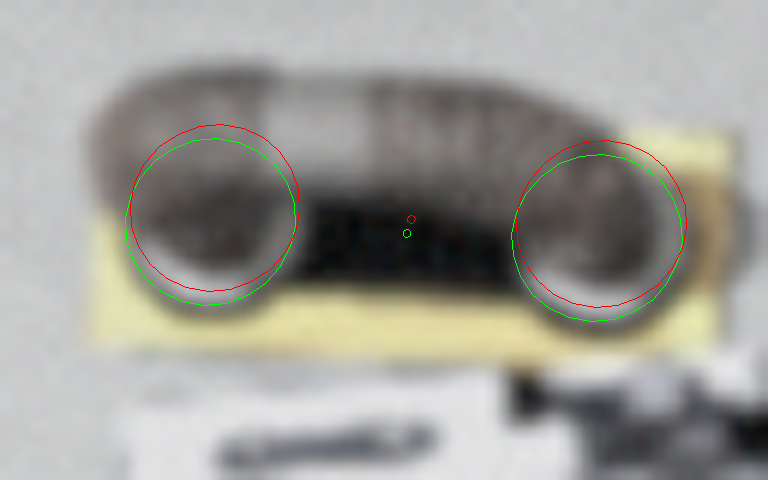

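The green circles, drawn at the pad centre, match the U's visible feet at about (210,220) and (598,238). The U is therefore centred, and the 4 mm offset in the mask fit looks like a bias of that fit. All four pieces stand on their pads, the clamp is open and the arm is clear.

```bash
python3 -c "
from cell import *
print(sign_off())"
```

```text
the job is handed in; nothing more can be done
None
```

I handed the job in at about 30 s of robot time: all four samples stand on their matching pads, within about 2 mm and a few degrees by the camera checks, and the clamp is fully open.

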